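# Set up the hot-drinks tray

## Task

Set up the hot-drinks tray: stand the yellow-lidded coffee jar, the blue tea tin, the brown dropper bottle and the dark-labelled spice jar upright in the tray, each fully down in the recess cut for its shape and size. Set them down, do not drop or tip them, and leave the other two red-lidded spice jars standing where they are.

Things in the scene. Friction and masses are not known exactly. Their poses are not given: they have to be found in the camera images.
- coffee_jar: glass jar of coffee with a wide mustard-yellow screw lid, round, 59 mm across, 105 mm tall, about 0.22 kg; origin at the centre of its underside, z up
- tea_tin: dark blue rectangular tea tin with a lid, 64 mm along its own x, 90 mm along its own y, 62 mm tall, about 0.12 kg; origin at the centre of its underside, z up
- dark_jar: red-lidded glass spice jar, 45 mm across, 106 mm tall, 0.11 kg, origin at the centre of its underside, z up; the one with the dark, almost black label and a black mark on its red lid; it goes on the tray
- drops: small brown glass bottle with a black dropper cap: body round, 33 mm across up to 62 mm high, cap 24 mm across above it to 77 mm, then a rubber bulb about 13 mm across, 102 mm tall in all, 0.07 kg; origin at the centre of its underside, z up
- green_jar: red-lidded glass spice jar, 45 mm across, 106 mm tall, 0.11 kg, origin at the centre of its underside, z up; the one with the light label in bright green and a green mark on its red lid; it stays where it stands
- pale_jar: red-lidded glass spice jar, 45 mm across, 106 mm tall, 0.11 kg, origin at the centre of its underside, z up; the one with the brown-and-beige label and a pale pinkish top with a gold mark on its red lid; it stays where it stands
- well_coffee: beech-coloured insert, 104 x 118 x 28 mm, origin at the centre of its underside, z up; its top is 28 mm and the floor of its recess 6 mm above the origin (22 mm deep, 3 mm chamfer at the mouth), the recess centred on the origin. The four inserts lie edge to edge, two by two in any order, all turned alike, in one white tray (228 x 256 x 30 mm) fixed to the table. This one has the largest round recess, 70 mm across: the coffee jar's.
- well_tea: beech-coloured insert, 104 x 118 x 28 mm, origin at the centre of its underside, z up; its top is 28 mm and the floor of its recess 6 mm above the origin (22 mm deep, 3 mm chamfer at the mouth), the recess centred on the origin. The four inserts lie edge to edge, two by two in any order, all turned alike, in one white tray (228 x 256 x 30 mm) fixed to the table. This one has the rectangular recess, 76 mm along its own x and 102 mm along its own y: the tea tin's.
- well_spice: beech-coloured insert, 104 x 118 x 28 mm, origin at the centre of its underside, z up; its top is 28 mm and the floor of its recess 6 mm above the origin (22 mm deep, 3 mm chamfer at the mouth), the recess centred on the origin. The four inserts lie edge to edge, two by two in any order, all turned alike, in one white tray (228 x 256 x 30 mm) fixed to the table. This one has the middle round recess, 56 mm across: the spice jar's.
- well_drops: beech-coloured insert, 104 x 118 x 28 mm, origin at the centre of its underside, z up; its top is 28 mm and the floor of its recess 6 mm above the origin (22 mm deep, 3 mm chamfer at the mouth), the recess centred on the origin. The four inserts lie edge to edge, two by two in any order, all turned alike, in one white tray (228 x 256 x 30 mm) fixed to the table. This one has the smallest round recess, 45 mm across: the dropper bottle's.

How it is judged (in metres and radians):
At the end, for the whole second after the job is handed in: The four named containers stand at rest in their own recesses, undersides within 3 mm of its floor, within 12 mm of its centre and 0.08 rad of upright; the green-labelled and beige-labelled spice jars stand upright (0.08 rad) within 20 mm of their start (horizontal distance between coffee_jar and well_coffee below 0.012 m and z of coffee_jar in the frame of well_coffee between 0.003 and 0.009 m and angle between each of coffee_jar, tea_tin, dark_jar, drops, green_jar, pale_jar's own z axis and vertical below 0.08 rad and linear speed of each of coffee_jar, tea_tin, dark_jar, drops, green_jar, pale_jar below 0.02 m/s and horizontal distance between tea_tin and well_tea below 0.012 m and z of tea_tin in the frame of well_tea between 0.003 and 0.009 m and horizontal distance between dark_jar and well_spice below 0.012 m and z of dark_jar in the frame of well_spice between 0.003 and 0.009 m and horizontal distance between drops and well_drops below 0.012 m and z of drops in the frame of well_drops between 0.003 and 0.009 m and distance of each of green_jar, pale_jar from where it was at the start of the episode below 0.02 m); the robot touches nothing.
It fails at once if a spice jar that is to stay is moved 20 mm or more (distance of any of green_jar, pale_jar from where it was at the start of the episode above 0.02 m).
It fails at once if a container is dropped or thrown (falls free faster than 0.6 m/s) ((contact force between coffee_jar and anything else below 0.02 N and linear speed of coffee_jar above 0.6 m/s) or (contact force between tea_tin and anything else below 0.02 N and linear speed of tea_tin above 0.6 m/s) or (contact force between dark_jar and anything else below 0.02 N and linear speed of dark_jar above 0.6 m/s) or (contact force between drops and anything else below 0.02 N and linear speed of drops above 0.6 m/s)).
It fails at once if a container is knocked over (angle between any of coffee_jar, tea_tin, dark_jar, drops, green_jar, pale_jar's own z axis and vertical above 0.9 rad).
It also fails if it takes over 120 s, if anything falls off the work surface, if the arm or the gripper's body presses on something with over 40 N, if the wrist force passes 120 N, or if a joint passes its speed limit or range.

## Robot

A 6-joint arm with a two-finger parallel gripper is mounted at the origin on a cart in front of the work surface, level with it; the furniture and walls round the work are solid. World frame = base frame: x ahead of the robot, y to its left, z up, the work surface at z = 0. Lengths are in mm, angles in rad, forces in N, time in s.
With the tool pointing down it reaches from about 275 to 750 mm from the base axis. Payload 10.2 kg.
Tool frame: the origin (TCP) lies between the finger pads; the fingertips stand 17 mm ahead of it and the grasp point (between the pads) lies 2 mm behind it (tips_ahead is the distance from the TCP to the fingertips, in mm); z points along the fingers, y is the line along which they close (so a half turn about z gives the same grasp; the last joint's range is limited). The gripper opens to 85 mm and grips with 20 to 120 N. Pads are 22 mm wide; open, the fingers measure 114 mm over their backs; the gripper's body (76 mm by 85 mm) begins 54 mm behind the grasp point. The pads swing forward as they close: fully open they stand 13 mm farther back than shut.
Start: joints at [-1.565, 0.313, 1.498, -0, 1.331, -0.223], TCP at [119.061, -511.327, 216.494] pointing down, gripper open.
Joint ranges: [-2.94, 2.94], [-0.97, 2.17], [0.19, 2.56], [-1.23, 4.37], [0.02, 3.11], [-2.88, 2.88]. Speed limits (rad/s): [2.39, 2.39, 3.01, 3.14, 3.14, 3.14].

## Interface

Orientations are given as a unit quaternion [w, x, y, z].
In Python, from rig import sense, capture, finish_job, boxes_of, tips_ahead gives the robot as it stands.
- The arm moves only by the tool drive_tool, never from a script. Its argument "commands" is text: rows parted by semicolons, each of 7 numbers parted by spaces: the shift along the world's x, y, z in units of 0.1 m (1.0 is 0.1 m), then the turn, a rotation vector about the world's x, y, z in units of pi/4 rad (1.0 is pi/4 rad), then the opening in per cent of the stroke, from 0 (shut) to 100 (fully open). A call has 1 to 20 rows; each row shifts and turns the commanded pose from where the row before left it; what a row does not reach is not made up. A row lasts 1/12 s, in which the tool goes at most 41.7 mm and 7.16 degrees, less where a joint would pass 70% of its speed; a pose out of reach is approached as far as the arm can. A call with a number of a shift or a turn outside -1 to 1 is refused whole. A call with a gripper value outside its range is refused whole. The fingers move at their own pace and stop on an object; "force" is the grip in N (left out, the last holds). Time passes only in rows, so rows that do not move let the fingers close. It gives the time, the measured TCP pose, the force, the opening and the grip force at its end, in the units of the state.
- sense(): the state, without advancing time (a new reading comes with each control period).
- capture(name): name is "scene" or "top" or "wrist"; returns a dict with "pixels" (400x640x3 uint8, blue, green, red), "fov_y" (degrees; the focal length in pixels is half the picture's height over the tangent of half this angle, whatever the lens; pixels are square), "cx", "cy" (the principal point, pixels), "position" and "attitude" of the camera in the world; the wrist camera has in their place "tool_from_camera" (4x4, takes a point from camera to tool coordinates, whose origin is the TCP and whose axes are the flange's). Camera axes: x right, y down, z forward; pixel columns grow to the right and rows downward; lengths in mm; the calibration is good to about 2 mm. A picture is of the moment at which its call begins: read the wrist's pose just before it. There is no depth.
- finish_job(): hands the job in; it is judged then, once.
Trained networks look in a picture, given as the dict that the camera call returned (one of the last four; its "shot" number tells which), for a name from the list of things; names that differ only in an ending like _2 or _b are one class to them, and where a whole thing is asked for, a point or a joint stands for the part that bears it (a point fixed in the world has none). Each returns a list of dicts, best first, with "confidence" (0 to 1); they miss things now and then, are a little off and sometimes report something else, mostly with a low value. They report only what shows in the picture. A call takes as long as a camera call.
- boxes_of(picture, name): "position" ([column, row] in pixels, amid what is visible of it).
The state is a dict: "time_s": time; "joints": joint angles; "dq": joint speeds; "tau": joint torques, N m; "eef_pos": TCP position; "ee_rot": TCP orientation; "force": force on the tool from outside, world axes, zero at the start; "wrist_torque": the same for the moment, N m; "grip_width": opening from 0.0 (shut) to 1.0 (fully open); "grip_force": force on a finger pad.
Only numpy, scipy, OpenCV 4.12 (cv2) and the standard library are available. Lean on these libraries where they do the work, as an engineer would, in place of code of your own. Each camera call takes 0.05 s, during which the arm holds its last target. There are 200 camera calls.

## Working session

There is one attempt and no reset: what is moved stays moved. The work goes in short steps, Python scripts to look and compute and a tool call to move; the robot and the scene stay as the last step left them, time stands still between calls to the robot, and variables do not carry over. Pictures are saved under pics/ and viewed, at most 14 in all, crops included, and the job is handed in when it is done.

Besides the shell and the picture viewer there is one more tool, called after "Request:" as name(argument=value, ...) on one line, values as JSON. drive_tool: Moves the arm, as the interface text tells. Shifts and turns lie within -1 to 1; 1 stands for 0.1 m of shift or pi/4 rad of turn. Its arguments: {"type":"object","properties":{"commands":{"type":"string"},"force":{"type":"number"}},"required":["commands"]}

```bash
ls; mkdir -p pics; cat > h.py <<'E'
import numpy as np, cv2
from rig import *
from scipy.spatial.transform import Rotation as R
def q2R(q): q=np.array(q,float); return R.from_quat([q[1],q[2],q[3],q[0]]).as_matrix()
def cam(name):
    s=sense(); p=capture(name)
    if name=="wrist":
        T=np.array(p["tool_from_camera"]); Rt=q2R(s["ee_rot"])
        p["R"]=Rt@T[:3,:3]; p["t"]=Rt@T[:3,3]+np.array(s["eef_pos"])
    else:
        a=np.array(p["attitude"],float); p["R"]=a if a.shape==(3,3) else q2R(a); p["t"]=np.array(p["position"],float)
    p["f"]=200/np.tan(np.radians(p["fov_y"])/2)
    return p
def ray(p,uv,z):
    d=p["R"]@np.array([(uv[0]-p["cx"])/p["f"],(uv[1]-p["cy"])/p["f"],1]); return p["t"]+d*(z-p["t"][2])/d[2]
def pix(p,X):
    c=p["R"].T@(np.array(X,float)-p["t"]); return np.array([p["cx"],p["cy"]])+p["f"]*c[:2]/c[2]
E
cat > a.py <<'E'
from h import *
s=sense(); print(s["ee_rot"],s["eef_pos"],s["grip_width"])
H=dict(coffee_jar=52,tea_tin=31,dark_jar=53,drops=50,green_jar=53,pale_jar=53,well_coffee=28,well_tea=28,well_spice=28,well_drops=28)
for c in ("scene","top"):
    p=cam(c); cv2.imwrite(f"pics/{c}0.png",p["pixels"]); print(c,p["t"].round(),p["R"].round(2).tolist(),p["fov_y"])
    for n,z in H.items():
        for b in boxes_of(p,n)[:3]: print(n,round(b["confidence"],2),np.round(b["position"]),ray(p,b["position"],z).round()[:2])
E
python3 a.py
```

```text
pics
[-6.22592237e-04  9.93464938e-01  1.14136000e-01  5.69245809e-05] [ 119.04236967 -511.06236929  215.93671892] 1.0040849114889463
scene [ 41. 514. 665.] [[-0.74, -0.46, 0.5], [-0.67, 0.5, -0.55], [0.01, -0.74, -0.67]] 56.25878479874108
coffee_jar 0.6 [379. 131.] [ 566. -310.]
coffee_jar 0.22 [211. 252.] [548. 303.]
tea_tin 0.69 [213. 250.] [567. 292.]
dark_jar 0.92 [208. 295.] [465. 370.]
dark_jar 0.62 [313. 156.] [623. -82.]
drops 0.64 [280. 305.] [352. 291.]
drops 0.31 [279. 176.] [629.  38.]
pale_jar 0.88 [418. 134.] [ 472. -373.]
well_coffee 0.72 [306. 198.] [538.  33.]
well_tea 0.6 [340. 173.] [ 539. -101.]
well_spice 0.72 [379. 132.] [ 583. -336.]
well_spice 0.65 [312. 159.] [637. -94.]
well_drops 0.64 [284. 176.] [641.  13.]
top [ 430.    2. 1464.] [[0.02, -1.0, 0.06], [-1.0, -0.02, 0.0], [-0.0, -0.06, -1.0]] 42.29636885207923
coffee_jar 0.8 [438. 181.] [ 559. -310.]
coffee_jar 0.51 [431. 250.] [ 373. -292.]
tea_tin 0.74 [220. 175.] [567. 294.]
dark_jar 0.56 [190. 214.] [456. 366.]
drops 0.43 [221. 248.] [364. 279.]
green_jar 0.81 [434. 252.] [ 365. -298.]
pale_jar 0.53 [453. 220.] [ 456. -351.]
well_coffee 0.58 [316. 188.] [535.  24.]
well_tea 0.67 [360. 193.] [523. -96.]
well_spice 0.93 [363. 157.] [ 625. -105.]
well_drops 0.78 [321. 151.] [638.  14.]
```

View pics/scene0.png

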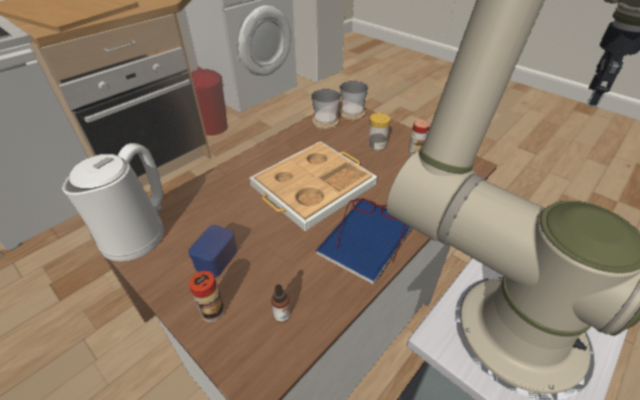

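```bash
python3 -c "
import cv2;i=cv2.imread('pics/top0.png');cv2.imwrite('pics/top0c.png',cv2.resize(i[110:290,160:480],None,fx=2.5,fy=2.5,interpolation=cv2.INTER_CUBIC))"
```

```text
(no output)
```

View pics/top0c.png

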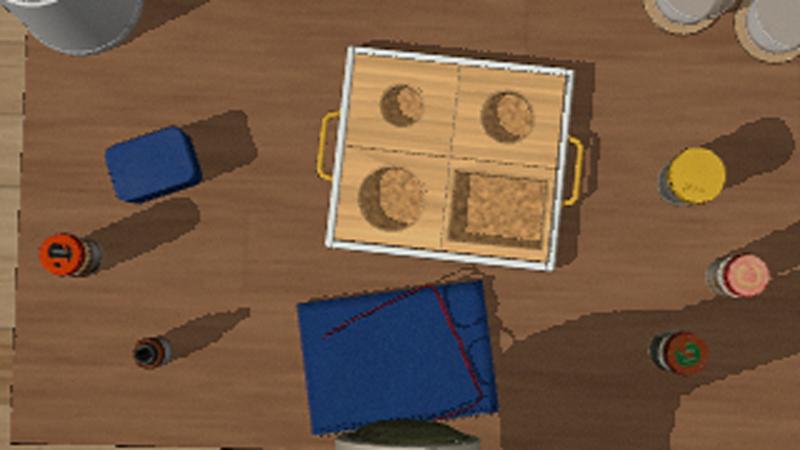

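The top view shows all items: the dark jar with lid at crop (63,255), tin at (153,163), dropper at (150,352) and coffee lid at (697,175). The recesses are at (508,117) spice, (403,105) drops, (392,198) coffee and (500,210) tea. The two jars that stay are at right, clear of the coffee jar.

Request:
drive_tool(commands=".35 .18 0 0 0 0 100;.35 .18 0 0 0 0 100;.35 .18 0 0 0 0 100;.35 .18 0 0 0 0 100;.35 .18 0 0 0 0 100;.35 .18 0 0 0 0 100;.35 .18 0 0 0 0 100;.35 .18 0 0 0 0 100;.35 .18 0 0 0 0 100;.35 .18 0 0 0 0 100;.35 .18 0 0 0 0 100;.35 .13 0 0 0 0 100;0 0 0 0 0 0 100;0 0 0 0 0 0 100", force=30)

```text
time_s: 2.32
eef_pos: [540.1, -299.3, 215.7]
ee_rot: [-0.0, 0.993, 0.115, -0.0]
force: [-0.6, -0.1, -0.2]
grip_width: 1.001
grip_force: 0.0
```

```bash
cat > w.py <<'E'
from h import *
import sys
s=sense(); print(np.round(s["eef_pos"],1),np.degrees(R.from_matrix(q2R(s["ee_rot"])).as_euler("ZYX")).round(1),s["grip_width"],np.round(s["joints"],2),s["time_s"])
p=cam("wrist"); cv2.imwrite(f"pics/{sys.argv[1]}.png",p["pixels"]); print("cam",p["t"].round(1),p["R"].round(2).tolist())
for a in sys.argv[2:]:
    n,z=a.split(":")
    for b in boxes_of(p,n)[:2]: print(n,round(b["confidence"],2),np.round(b["position"]),ray(p,b["position"],float(z)).round(1)[:2])
E
python3 w.py w1 coffee_jar:105
```

```text
[ 540.1 -299.3  215.7] [  13.3    0.  -180. ] 1.0007865413932993 [-0.7   0.52  1.19 -0.    1.43  0.64] 2.3167
cam [ 618.3 -281.5  372.4] [[0.23, -0.92, -0.31], [-0.97, -0.22, -0.07], [-0.0, 0.32, -0.95]]
coffee_jar 0.67 [321. 169.] [ 563.1 -295.7]
```

View pics/w1.png

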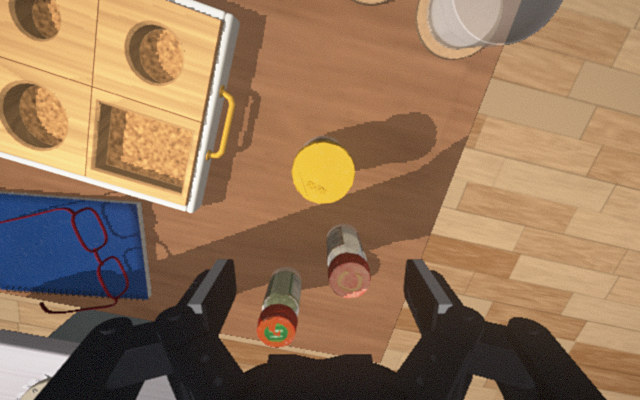

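The coffee lid is centred at about (323,172), giving roughly (560,-299). That agrees with the top view.

Request:
drive_tool(commands=".2 0 0 0 0 0 100;0 0 -.3 0 0 0 100;0 0 -.3 0 0 0 100;0 0 -.3 0 0 0 100;0 0 -.3 0 0 0 100;0 0 -.2 0 0 0 100;0 0 -.12 0 0 0 100;0 0 0 0 0 0 100;0 0 0 0 0 0 0;0 0 0 0 0 0 0;0 0 0 0 0 0 0;0 0 0 0 0 0 0;0 0 0 0 0 0 0;0 0 0 0 0 0 0;0 0 0 0 0 0 0;0 0 0 0 0 0 0", force=40)

```text
time_s: 3.75
eef_pos: [560.0, -301.0, 66.8]
ee_rot: [0.001, 0.993, 0.114, 0.001]
force: [-0.8, 0.6, 7.6]
grip_width: 0.673
grip_force: 42.3
```

Request:
drive_tool(commands="0 0 .1 0 0 0 0;0 0 .2 0 0 0 0;0 0 .3 0 0 0 0;0 0 .3 0 0 0 0;0 0 .1 0 0 0 0;-.02 .2 0 0 0 0 0;-.03 .34 0 0 0 0 0;-.03 .34 0 0 0 0 0;-.03 .34 0 0 0 0 0;-.03 .34 0 0 0 0 0;-.03 .34 0 0 0 0 0;-.03 .34 0 0 0 0 0;-.03 .34 0 0 0 0 0;-.03 .34 0 0 0 0 0;-.03 .3 0 0 0 0 0;0 0 0 0 0 0 0;0 0 0 0 0 0 0;0 0 0 0 0 0 0")

```text
time_s: 5.25
eef_pos: [530.0, 21.4, 164.4]
ee_rot: [0.0, 0.993, 0.114, -0.0]
force: [0.2, -1.2, -1.5]
grip_width: 0.672
grip_force: 43.6
```

```bash
python3 w.py w2 well_coffee:28 well_tea:28 well_spice:28 well_drops:28 coffee_jar:215
```

```text
[530.   21.4 164.4] [ 13.1   0.  180. ] 0.6719789735770977 [-0.18  0.37  1.56 -0.    1.21  1.16] 5.25
cam [608.2  39.1 321.1] [[0.23, -0.92, -0.31], [-0.97, -0.22, -0.07], [0.0, 0.32, -0.95]]
well_coffee 0.62 [313. 165.] [549.9  32. ]
well_tea 0.62 [427. 212.] [529.1 -96.6]
well_spice 0.7 [469. 114.] [ 632.3 -102.1]
well_drops 0.7 [350.  73.] [641.1  17.9]
well_drops 0.15 [ 47. 286.] [342.7 300.4]
coffee_jar 0.94 [316. 266.] [547.  26.]
```

View pics/w2.png

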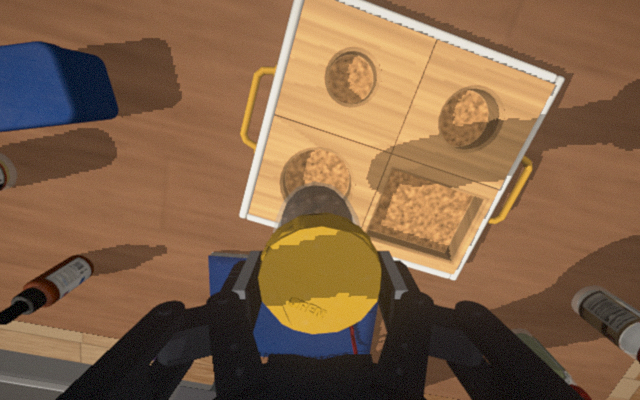

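The wrist view shows the jar held upright. The spice rim is at (469,119), the drops rim at (351,77), the coffee rim's left, right and top edges at 281, 352 and 147, and the tray corners at (563,78), (455,278) and (242,216).

```bash
python3 - <<'E'
from h import *
p=cam("wrist")
for n,u,z in [("spice",(469,119),28),("drops",(351,77),28),("coffee L",(281,182),28),("coffee R",(352,182),28),("coffeeTop",(316,147),28),("c2",(563,78),30),("c3",(455,278),30),("c4",(242,216),30),("lid",(322,276),105+97)]: print(n,ray(p,u,z).round(1))
for n,X in dict(spice=(624.3,-104.7,28),drops=(634.5,12.9,28),coffee=(530.9,21.8,28),tea=(520.7,-95.7,28)).items(): print(n,pix(p,X).round())
E
```

```text
spice [ 627.7 -104.1   28. ]
drops [638.   15.7  28. ]
coffee L [525.8  59.9  28. ]
coffee R [542.2 -11.   28. ]
coffeeTop [568.6  32.8  28. ]
c2 [ 680.8 -172.9   30. ]
c3 [ 460.3 -154.3   30. ]
c4 [480.6  93.   30. ]
lid [534.8  20.3 202. ]
spice [468. 123.]
drops [353.  82.]
coffee [318. 185.]
tea [423. 218.]
```

Request:
drive_tool(commands=".02 .03 -.1 0 0 0 0;0 0 -.2 0 0 0 0;0 0 -.2 0 0 0 0;0 0 -.15 0 0 0 0;0 0 -.1 0 0 0 0;0 0 -.06 0 0 0 0;0 0 -.04 0 0 0 0;0 0 -.03 0 0 0 0;0 0 0 0 0 0 0;0 0 0 0 0 0 0")

```text
time_s: 6.43
eef_pos: [533.4, 25.0, 78.8]
ee_rot: [0.0, 0.993, 0.114, 0.002]
force: [-3.2, 3.6, 12.4]
grip_width: 0.67
grip_force: 44.9
```

```bash
python3 w.py w3 coffee_jar:111; python3 - <<'E'
from h import *
p=cam("scene"); cv2.imwrite("pics/s3.png",p["pixels"][90:250,220:420].repeat(4,0).repeat(4,1)[:600])
E
```

```text
[533.4  25.   78.8] [ 13.1  -0.2 180. ] 0.6704798099791475 [-0.17  0.48  1.64  0.    1.01  1.17] 6.4333
cam [610.9  42.7 235.9] [[0.23, -0.93, -0.3], [-0.97, -0.22, -0.07], [0.0, 0.31, -0.95]]
coffee_jar 0.65 [314. 265.] [539.7  28.6]
```

View pics/s3.png

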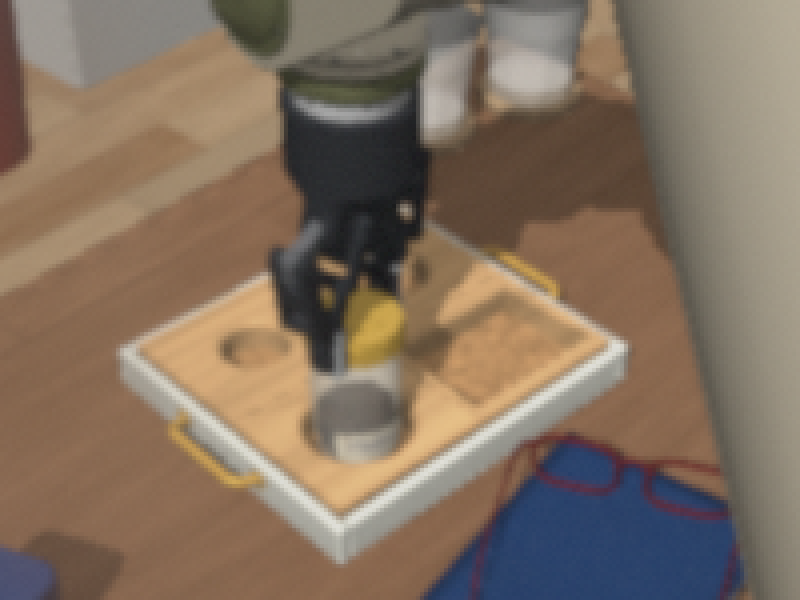

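The jar is over the coffee recess and seems close to the front rim, around crop (360,455). I'll check the geometry by projecting it.

```bash
python3 - <<'E'
from h import *
p=cam("scene"); im=cv2.resize(p["pixels"][150:220,280:340],None,fx=8,fy=8,interpolation=cv2.INTER_CUBIC)
def circ(c,r,z,col):
    a=np.linspace(0,2*np.pi,60); q=np.array([(pix(p,(c[0]+r*np.cos(t),c[1]+r*np.sin(t),z))-[280,150]+.5)*8 for t in a]); cv2.polylines(im,[q.astype(np.int32)],True,col,1)
w=(533,23.5); circ(w,38,28,(0,255,0))
w2=(637,14.5); circ(w2,22.5,28,(0,255,0)) 
circ((532,25),29.5,117,(0,0,255)); circ((532,25),29.5,28,(0,0,255))
circ((532,25),29.5,131,(255,0,255))
cv2.imwrite("pics/s4.png",im)
E
```

```text
(no output)
```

View pics/s4.png

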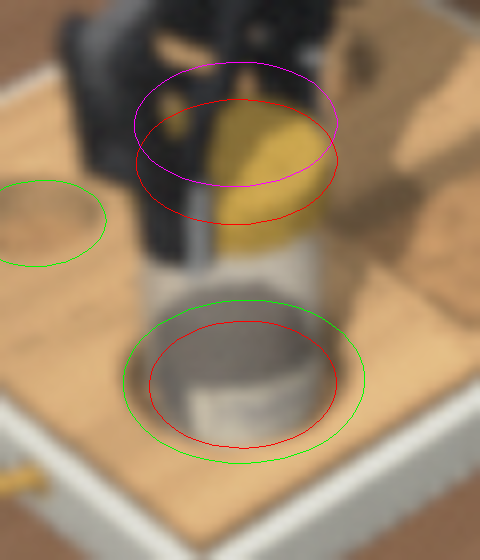

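Request:
drive_tool(commands="-.02 .02 .01 0 0 0 0;0 0 0 0 0 0 0;0 0 -.03 0 0 0 0;0 0 -.02 0 0 0 0;0 0 0 0 0 0 0;0 0 0 0 0 0 0")

```text
time_s: 7.13
eef_pos: [533.3, 27.4, 77.9]
ee_rot: [0.0, 0.993, 0.114, 0.005]
force: [-7.1, 9.0, 39.6]
grip_width: 0.673
grip_force: 48.1
```

```bash
python3 - <<'E'
from h import *
p=cam("wrist"); cv2.imwrite("pics/w5.png",p["pixels"])
hsv=cv2.cvtColor(p["pixels"],cv2.COLOR_BGR2HSV); m=cv2.inRange(hsv,(18,120,60),(32,255,255)); m[:200]=0
n,l,st,c=cv2.connectedComponentsWithStats(m); i=1+st[1:,4].argmax(); print(st[i],c[i],p["f"])
k=[m[r].nonzero()[0] for r in range(210,340,10)]; print([(x.min(),x.max()) for x in k if len(x)])
s=sense();z0=s["eef_pos"][2]
for h in (67,70,73):
  for dx in (-2,0,2,4):
    e=np.array(s["eef_pos"]); top=e+[dx*.97,dx*.23,105-h]
    q=np.array([pix(p,top+29.5*np.array([np.cos(t),np.sin(t),0])) for t in np.linspace(0,6.28,90)]); print(h,dx,q.min(0).round(1),q.max(0).round(1))
E
```

```text
[  257   213   125   124 12091] [319.28508808 275.19502109] 294.64578087378413
[(np.int64(458), np.int64(608)), (np.int64(293), np.int64(602)), (np.int64(277), np.int64(595)), (np.int64(269), np.int64(588)), (np.int64(237), np.int64(581)), (np.int64(261), np.int64(575)), (np.int64(259), np.int64(381)), (np.int64(257), np.int64(417)), (np.int64(259), np.int64(527)), (np.int64(260), np.int64(493)), (np.int64(268), np.int64(495)), (np.int64(277), np.int64(362)), (np.int64(290), np.int64(345))]
67 -2 [255.5 229.6] [381.2 338.4]
67 0 [255.2 225.4] [381.5 335.2]
67 2 [254.9 221.2] [381.7 331.9]
67 4 [254.5 216.9] [382.  328.6]
70 -2 [256.7 227. ] [380.  334.1]
70 0 [256.4 222.9] [380.2 330.9]
70 2 [256.2 218.7] [380.5 327.6]
70 4 [255.9 214.5] [380.7 324.4]
73 -2 [258.  224.5] [378.7 329.8]
73 0 [257.7 220.4] [379.  326.7]
73 2 [257.4 216.3] [379.2 323.5]
73 4 [257.1 212.2] [379.5 320.3]
```

View pics/w5.png

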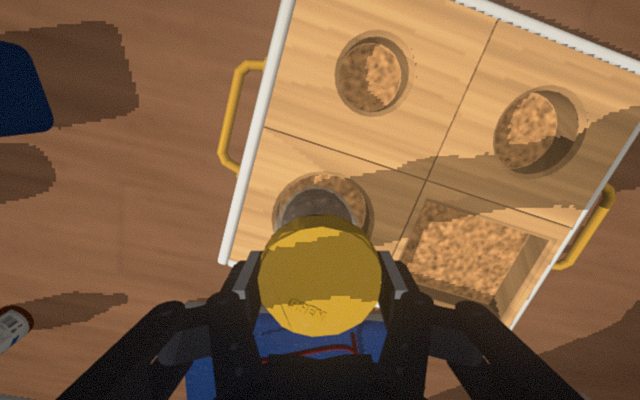

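```bash
python3 - <<'E'
from h import *
p=cam("wrist"); e=np.array(sense()["eef_pos"])
for u in ((322,170),(272,212),(373,212),(285,183),(360,183)): print(u,ray(p,u,28).round(1))
for dx in (0,3): print("jar axis z28",pix(p,[e[0]+dx*.97,e[1]+.23*dx,28]).round(1))
for w in ((533,23.5),(537,25),(540,26)):
  q=np.array([pix(p,np.array([*w,28])+38*np.array([np.cos(t),np.sin(t),0])) for t in np.linspace(0,6.28,90)]); print(w,q.min(0).round(1),q.max(0).round(1))
for u,r in (((372,73),0),((536,130),0)): print(ray(p,u,28).round(1))
E
```

```text
(322, 170) [569.   33.2  28. ]
(272, 212) [529.6  62.3  28. ]
(373, 212) [546.7 -11.2  28. ]
(285, 183) [553.6  57.1  28. ]
(360, 183) [566.    4.2  28. ]
jar axis z28 [318.6 217.3]
jar axis z28 [318.5 213.5]
(533, 23.5) [273. 169.] [374.1 263.6]
(537, 25) [272.  163.1] [373.7 258.8]
(540, 26) [271.4 158.7] [373.5 255.2]
[638.5  16.3  28. ]
[ 629.5 -103.4   28. ]
```

Request:
drive_tool(commands="0 -.02 .03 0 0 0 0;0 0 .02 0 0 0 0;0 0 0 0 0 0 0;0 0 0 0 0 0 75;0 0 0 0 0 0 80;0 0 0 0 0 0 85;0 0 0 0 0 0 90;0 0 .2 0 0 0 90;0 0 .3 0 0 0 90;0 0 .4 0 0 0 90;0 0 .3 0 0 0 90;0 0 0 0 0 0 90;0 0 0 0 0 0 90")

```text
time_s: 8.32
eef_pos: [530.6, 24.6, 198.5]
ee_rot: [0.0, 0.993, 0.114, 0.001]
force: [-0.0, -0.2, -0.6]
grip_width: 0.902
grip_force: 0.0
```

```bash
python3 w.py w6 well_coffee:28 coffee_jar:111; python3 - <<'E'
from h import *
p=cam("scene"); im=cv2.resize(p["pixels"][140:220,270:350],None,fx=7,fy=7,interpolation=cv2.INTER_CUBIC)
cv2.imwrite("pics/s6.png",im)
w=cv2.imread("pics/w6.png"); cv2.imwrite("pics/v6.png",np.hstack([cv2.resize(w[100:400,170:570],(533,400)),cv2.resize(im,(267,400))[:, :267]]))
E
```

```text
[530.6  24.6 198.5] [ 1.310e+01 -1.000e-01  1.799e+02] 0.9016113038467009 [-0.17  0.34  1.51  0.    1.29  1.17] 8.3167
cam [608.3  42.3 355.5] [[0.23, -0.92, -0.31], [-0.97, -0.22, -0.07], [0.0, 0.31, -0.95]]
well_coffee 0.86 [324. 160.] [553.3  24.4]
coffee_jar 0.67 [316. 198.] [532.7  27. ]
coffee_jar 0.19 [ 75. 272.] [410.3 233.2]
```

View pics/v6.png

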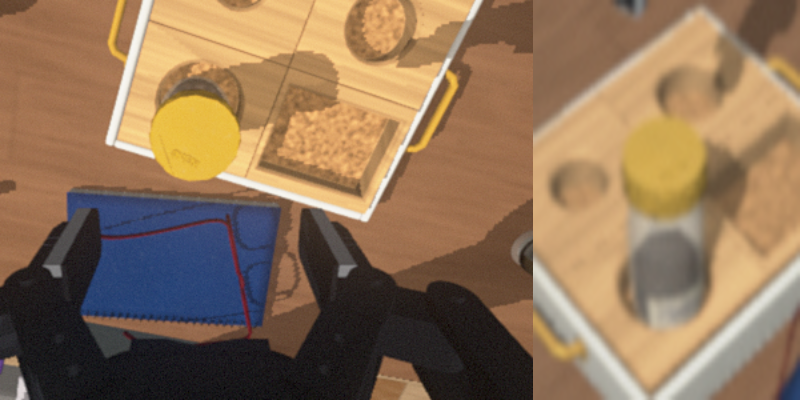

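```bash
cat > fit.py <<'E'
from h import *
from scipy.optimize import least_squares
obs=[]
for c,roi in (("wrist",(100,300,250,400)),("scene",(120,210,280,350)),("top",(150,215,290,345))):
    p=cam(c); hsv=cv2.cvtColor(p["pixels"],cv2.COLOR_BGR2HSV); m=cv2.inRange(hsv,(20,150,60),(30,255,255)); k=np.zeros_like(m); a=roi; k[a[0]:a[1],a[2]:a[3]]=m[a[0]:a[1],a[2]:a[3]]
    n,l,st,_=cv2.connectedComponentsWithStats(k); i=1+st[1:,4].argmax(); b=st[i]; print(c,b)
    obs.append((p,np.array([b[0],b[1],b[0]+b[2],b[1]+b[3]],float)-.5))
t=np.linspace(0,6.283,120)
def bb(p,v):
    q=np.array([pix(p,(v[0]+29.5*np.cos(a),v[1]+29.5*np.sin(a),z)) for z in (v[2],v[2]-v[3]) for a in t]); return np.r_[q.min(0),q.max(0)]
f=lambda v:np.concatenate([(bb(p,v)-b)*(w) for (p,b),w in zip(obs,(1,1.5,2))])
r=least_squares(f,[533,24,111,20]); print(r.x.round(1),r.fun.round(1))
E
python3 fit.py
```

```text
wrist [ 282  166   69   69 3603]
scene [298 164  23  19 356]
top [307 196  14   4  23]
[521.6  27.8 105.3   3.5] [ -1.1   8.3  -3.7   2.8   2.3   6.9   5.4   4.   -6.6 -31.4  10.2   5.5]
```

Request:
drive_tool(commands=".03 .01 0 0 0 0 0;0 0 0 0 0 0 0;0 0 0 0 0 0 0;0 0 0 0 0 0 0;0 0 -.2 0 0 0 0;0 0 -.2 0 0 0 0;0 0 -.12 0 0 0 0;0 0 -.05 0 0 0 0;0 0 -.04 0 0 0 0;0 0 -.04 0 0 0 0;0 0 -.03 0 0 0 0;0 0 0 0 0 0 0;0 0 0 0 0 0 0")

```text
time_s: 9.75
eef_pos: [533.3, 25.6, 129.9]
ee_rot: [0.0, 0.993, 0.114, 0.0]
force: [-0.2, 0.4, -0.8]
grip_width: 0.0
grip_force: 0.0
```

Request:
drive_tool(commands="0 0 -.02 0 0 0 0;0 0 0 0 0 0 0;0 0 -.02 0 0 0 0;0 0 0 0 0 0 0;0 0 0 0 0 0 0")

```text
time_s: 10.17
eef_pos: [533.0, 25.7, 125.4]
ee_rot: [-0.0, 0.993, 0.114, -0.0]
force: [-0.0, 0.2, 0.0]
grip_width: 0.002
grip_force: 0.0
```

Request:
drive_tool(commands="0 0 -.02 0 0 0 0;0 0 0 0 0 0 0;0 0 -.02 0 0 0 0;0 0 0 0 0 0 0;0 0 0 0 0 0 0")

```text
time_s: 10.58
eef_pos: [533.0, 25.7, 121.4]
ee_rot: [-0.0, 0.993, 0.114, -0.0]
force: [-0.2, -0.5, -0.4]
grip_width: 0.001
grip_force: 0.0
```

```bash
python3 w.py w7; 
```

```text
[533.   25.7 121.4] [  13.1    0.  -180. ] 0.0010443542653642169 [-0.17  0.42  1.6   0.    1.12  1.17] 10.5833
cam [611.2  43.4 278.1] [[0.23, -0.92, -0.31], [-0.97, -0.22, -0.07], [0.0, 0.32, -0.95]]
```

View pics/w7.png

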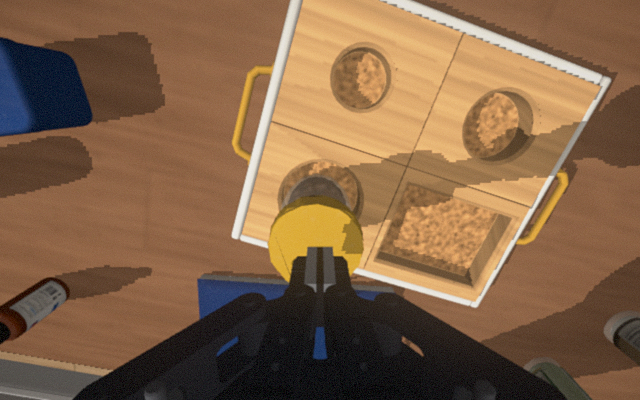

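The fingers are above the coffee lid at (316,240). The lid is 94 px wide, putting its top at about z=110, so the jar is seated. Next is the dark jar.

Request:
drive_tool(commands="0 0 .3 0 0 0 0;0 0 .3 0 0 0 0;0 0 .3 0 0 0 100;-.08 .33 0 0 0 0 100;-.08 .33 0 0 0 0 100;-.08 .33 0 0 0 0 100;-.08 .33 0 0 0 0 100;-.08 .33 0 0 0 0 100;-.08 .33 0 0 0 0 100;-.08 .33 0 0 0 0 100;-.08 .33 0 0 0 0 100;-.08 .33 0 0 0 0 100;-.08 .33 0 0 0 0 100;0 0 0 0 0 0 100;0 0 0 0 0 0 100")

```text
time_s: 11.88
eef_pos: [452.4, 356.8, 211.3]
ee_rot: [0.0, 0.993, 0.115, -0.0]
force: [1.0, -0.6, 0.4]
grip_width: 0.996
grip_force: 0.0
```

```bash
python3 w.py w8 dark_jar:70 drops:60 tea_tin:62; python3 - <<'E'
from h import *
p=cam("wrist");hsv=cv2.cvtColor(p["pixels"],cv2.COLOR_BGR2HSV)
m=cv2.inRange(hsv,(0,150,80),(12,255,255)); n,l,st,c=cv2.connectedComponentsWithStats(m)
for i in range(1,n):
    if st[i,4]>150: b=st[i]; print("red",b,ray(p,(b[0]+b[2]/2,b[1]+b[3]/2),103).round(1))
E
```

```text
[452.4 356.8 211.3] [ 13.3   0.  180. ] 0.9957509907027051 [ 0.46  0.43  1.34 -0.    1.37  1.8 ] 11.8833
cam [530.6 374.7 368. ] [[0.23, -0.92, -0.31], [-0.97, -0.22, -0.07], [0.0, 0.32, -0.95]]
dark_jar 0.6 [312. 176.] [460.3 366.4]
drops 0.93 [356. 263.] [367.  291.9]
tea_tin 0.66 [411.  89.] [564.3 291.1]
tea_tin 0.64 [590. 162.] [540.  86.]
red [ 280  156   48   51 1585] [462.4 370.7 103. ]
red [344 259  28  21 198] [383.9 297.2 103. ]
red [  0 311  64  24 713] [238.5 628.2 103. ]
```

View pics/w8.png

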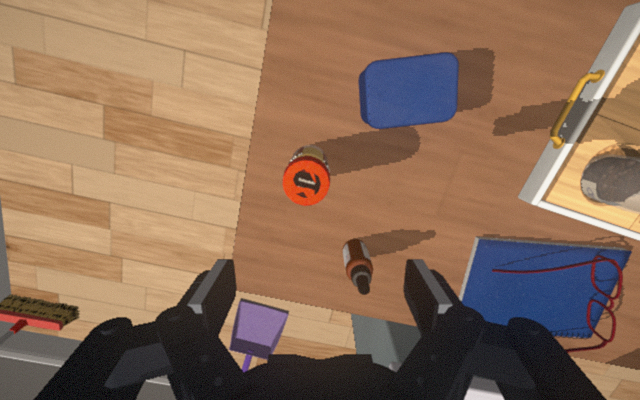

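The dark jar's lid is centred at about (306,184), roughly (461,368). The tin is at (410,90) and the dropper at (356,263).

Request:
drive_tool(commands=".09 .11 0 0 0 0 100;0 0 -.3 0 0 0 100;0 0 -.3 0 0 0 100;0 0 -.3 0 0 0 100;0 0 -.3 0 0 0 100;0 0 -.15 0 0 0 100;0 0 -.1 0 0 0 100;0 0 0 0 0 0 100;0 0 0 0 0 0 0;0 0 0 0 0 0 0;0 0 0 0 0 0 0;0 0 0 0 0 0 0;0 0 0 0 0 0 0;0 0 0 0 0 0 0;0 0 0 0 0 0 0;0 0 0 0 0 0 0;0 0 0 0 0 0 0;0 0 0 0 0 0 0", force=35)

```text
time_s: 13.63
eef_pos: [462.8, 367.2, 67.9]
ee_rot: [-0.001, 0.993, 0.114, 0.001]
force: [-0.5, 0.8, 5.8]
grip_width: 0.508
grip_force: 35.2
```

Request:
drive_tool(commands="0 0 .1 0 0 0 0;0 0 .3 0 0 0 0;0 0 .35 0 0 0 0;0 0 .35 0 0 0 0;0 0 .2 0 0 0 0;.06 -.16 0 0 0 0 0;.12 -.34 0 0 0 0 0;.12 -.34 0 0 0 0 0;.12 -.34 0 0 0 0 0;.12 -.34 0 0 0 0 0;.12 -.34 0 0 0 0 0;.12 -.34 0 0 0 0 0;.12 -.34 0 0 0 0 0;.12 -.34 0 0 0 0 0;.12 -.34 0 0 0 0 0;.12 -.34 0 0 0 0 0;.12 -.34 0 0 0 0 0;.12 -.34 0 0 0 0 0;.12 -.34 0 0 0 0 0;0 -.12 0 0 0 0 0")

```text
time_s: 15.3
eef_pos: [624.7, -107.9, 196.4]
ee_rot: [0.001, 0.994, 0.112, -0.0]
force: [-0.4, 0.1, -1.5]
grip_width: 0.513
grip_force: 36.0
```

Request:
drive_tool(commands="0 0 0 0 0 0 0;0 0 -.2 0 0 0 0;0 0 -.2 0 0 0 0;0 0 -.1 0 0 0 0;0 0 0 0 0 0 0;0 0 0 0 0 0 0")

```text
time_s: 15.8
eef_pos: [624.1, -102.6, 147.1]
ee_rot: [-0.0, 0.993, 0.115, -0.0]
force: [0.6, 0.2, 0.1]
grip_width: 0.504
grip_force: 36.1
```

```bash
cat > well.py <<'E'
# fit well centre from rim in the wrist view: overlay predicted rim and jar axis
from h import *
import sys
name,x,y,r=sys.argv[1],*map(float,sys.argv[2:5]); p=cam("wrist"); e=np.array(sense()["eef_pos"]); print(e.round(1))
im=p["pixels"].copy()
def circ(c,r,z,col):
    q=np.array([pix(p,(c[0]+r*np.cos(t),c[1]+r*np.sin(t),z)) for t in np.linspace(0,6.28,60)]); cv2.polylines(im,[(q*16).astype(np.int32)],True,col,1,cv2.LINE_AA,4)
circ((x,y),r,28,(0,255,0)); cv2.imwrite(f"pics/{name}.png",cv2.resize(im[40:280,200:440],None,fx=2.4,fy=2.4))
print(pix(p,(x,y,28)).round(1))
E
python3 well.py k1 626 -104.5 31
```

```text
[ 624.4 -102.9  147.8]
[321.2 189.5]
```

View pics/k1.png

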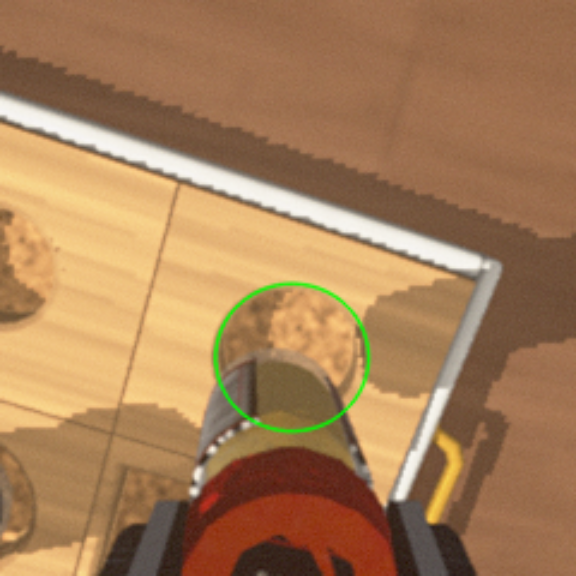

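Request:
drive_tool(commands=".025 -.01 -.1 0 0 0 0;0 0 -.2 0 0 0 0;0 0 -.15 0 0 0 0;0 0 -.1 0 0 0 0;0 0 -.06 0 0 0 0;0 0 -.04 0 0 0 0;0 0 -.02 0 0 0 0;0 0 -.02 0 0 0 0;0 0 0 0 0 0 0;0 0 0 0 0 0 0")

```text
time_s: 16.68
eef_pos: [627.7, -104.2, 79.9]
ee_rot: [0.001, 0.993, 0.114, 0.002]
force: [-2.1, 2.9, 8.1]
grip_width: 0.511
grip_force: 37.1
```

Request:
drive_tool(commands="0 0 -.01 0 0 0 0;0 0 0 0 0 0 0;0 0 .02 0 0 0 0;0 0 0 0 0 0 0;0 0 0 0 0 0 58;0 0 0 0 0 0 64;0 0 0 0 0 0 72;0 0 0 0 0 0 80;0 0 .2 0 0 0 80;0 0 .3 0 0 0 80;0 0 .4 0 0 0 80;0 0 .3 0 0 0 100;0 0 .1 0 0 0 100;0 0 0 0 0 0 100")

```text
time_s: 17.85
eef_pos: [627.5, -104.7, 211.4]
ee_rot: [0.001, 0.993, 0.114, 0.002]
force: [0.6, 0.5, 0.4]
grip_width: 1.001
grip_force: 0.0
```

```bash
python3 w.py w10 dark_jar:80 well_spice:28 drops:60 tea_tin:62 coffee_jar:110; python3 - <<'E'
import cv2,numpy as np
w=cv2.imread("pics/w10.png");cv2.imwrite("pics/v10.png",w[60:360,120:520])
E
```

```text
[ 627.5 -104.7  211.4] [ 13.1  -0.3 179.8] 1.0006846562114007 [-0.35  0.56  1.14 -0.    1.43  0.99] 17.85
cam [704.9 -86.7 368.5] [[0.23, -0.93, -0.3], [-0.97, -0.21, -0.07], [0.0, 0.31, -0.95]]
dark_jar 0.82 [318. 192.] [ 622.8 -104.7]
well_spice 0.61 [322. 160.] [ 647.  -104.7]
tea_tin 0.86 [ 16. 154.] [587.4 207.7]
tea_tin 0.45 [392. 354.] [ 424.6 -250.7]
coffee_jar 0.63 [178. 252.] [541.9  16.2]
```

View pics/v10.png

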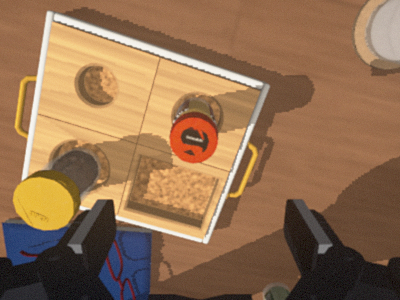

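The dark jar stands in the spice recess (crop (195,135)) and the coffee jar in its own. Next is the tin, turning the gripper about 96°.

Request:
drive_tool(commands="-.045 .28 0 0 0 .152 100;-.045 .28 0 0 0 .152 100;-.045 .28 0 0 0 .152 100;-.045 .28 0 0 0 .152 100;-.045 .28 0 0 0 .152 100;-.045 .28 0 0 0 .152 100;-.045 .28 0 0 0 .152 100;-.045 .28 0 0 0 .152 100;-.045 .28 0 0 0 .152 100;-.045 .28 0 0 0 .152 100;-.045 .28 0 0 0 .152 100;-.045 .28 0 0 0 .152 100;-.045 .28 0 0 0 .152 100;-.045 .28 0 0 0 .152 100;0 0 0 0 0 0 100;0 0 0 0 0 0 100")

```text
time_s: 19.48
eef_pos: [563.0, 288.6, 207.5]
ee_rot: [-0.0, 0.581, 0.814, -0.001]
force: [0.4, -0.0, -0.3]
grip_width: 1.001
grip_force: 0.0
```

```bash
cat > tin.py <<'E'
from h import *
p=cam("wrist"); cv2.imwrite("pics/tin.png",p["pixels"]); hsv=cv2.cvtColor(p["pixels"],cv2.COLOR_BGR2HSV)
m=cv2.inRange(hsv,(105,110,40),(130,255,255)); s=sense(); e=s["eef_pos"]; print(np.round(e,1),np.degrees(R.from_matrix(q2R(s["ee_rot"])).as_euler("ZYX")).round(1),np.round(s["joints"],2))
print([ (b["confidence"],b["position"],ray(p,b["position"],40).round(1)) for b in boxes_of(p,"tea_tin")[:2]])
for c in cv2.findContours(m,0,2)[0]:
    if cv2.contourArea(c)>1500:
        q=np.array([ray(p,x[0],62)[:2] for x in c],np.float32); print(cv2.boundingRect(c),cv2.contourArea(c),cv2.minAreaRect(q))
        print(hsv[int(c[:,0,1].mean()),int(c[:,0,0].mean())])
E
python3 tin.py
```

```text
[563.4 287.5 207.6] [ 108.8    0.  -179.9] [ 0.29  0.56  1.15 -0.    1.43 -0.04]
[(0.81, [320.1, 180.4], array([562.6, 287.3,  40. ])), (0.64, [309.3, 345.9], array([625.2,  59.3,  40. ]))]
(63, 232, 113, 117) 8342.0 ((381.65325927734375, 70.25374603271484), (125.73314666748047, 167.6492919921875), 8.678991317749023)
[109 173 128]
(291, 137, 60, 85) 4572.0 ((561.677490234375, 292.29766845703125), (61.18901062011719, 91.25110626220703), 19.29018783569336)
[112 134 139]
```

Request:
drive_tool(commands="0 .02 -.1 0 0 0 100;0 0 -.3 0 0 0 100;0 0 -.3 0 0 0 100;0 0 -.3 0 0 0 100;0 0 -.3 0 0 0 100;0 0 -.2 0 0 0 100;0 0 -.1 0 0 0 100;0 0 0 0 0 0 100;0 0 0 0 0 0 0;0 0 0 0 0 0 0;0 0 0 0 0 0 0;0 0 0 0 0 0 0;0 0 0 0 0 0 0;0 0 0 0 0 0 0;0 0 0 0 0 0 0;0 0 0 0 0 0 0", force=30)

```text
time_s: 20.92
eef_pos: [563.6, 289.7, 48.6]
ee_rot: [0.0, 0.582, 0.813, 0.0]
force: [-0.5, -0.4, -0.9]
grip_width: 0.002
grip_force: 0.0
```

```bash
python3 tin.py; python3 - <<'E'
from h import *
p=cam("scene"); a=cv2.imread("pics/tin.png"); b=cv2.resize(p["pixels"][170:330,130:290],(400,400)); cv2.imwrite("pics/v11.png",np.hstack([a[:,120:520],b]))
E
```

```text
[563.6 289.7  48.5] [108.9  -0.  180. ] [ 0.29  0.71  1.33  0.    1.1  -0.04]
[(0.86, [320.1, 219.7], array([557.9, 303.4,  40. ]))]
(0, 329, 90, 71) 5161.5 ((421.2294921875, 157.15353393554688), (58.98439407348633, 60.02265930175781), 8.533953666687012)
[109 185 117]
(260, 161, 120, 139) 11855.0 ((557.9340209960938, 302.98321533203125), (61.39976501464844, 80.3836898803711), 19.3916015625)
[111 143 144]
```

View pics/v11.png

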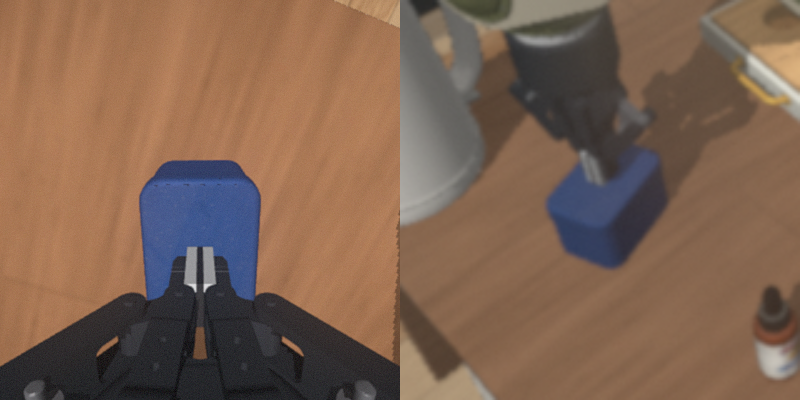

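The fingers have shut on top of the tin, so the tips are higher than the stated TCP geometry implies. I'll measure where the tips really are.

```bash
python3 - <<'E'
from h import *
p=cam("wrist"); s=sense(); T=np.array(p["tool_from_camera"]); print(T.round(3).tolist(),tips_ahead)
Rt=q2R(s["ee_rot"])
for z in (-40,-30,-20,-10,0,10,17): print(z,pix(p,np.array(s["eef_pos"])+Rt@np.array([0,0,z])).round(1))
print(pix(p,(563,290,62)), {k:np.round(s[k],2).tolist() for k in ("force","wrist_torque","grip_width","joints")})
E
```

```text
[[0.001, -0.948, -0.317, 81.079], [1.0, 0.0, 0.001, -1.389], [-0.001, -0.317, 0.948, -156.737], [0.0, 0.0, 0.0, 1.0]] 17.0
-40 [322.3 288.5]
-30 [322.1 276.5]
-20 [321.9 266. ]
-10 [321.8 256.7]
0 [321.6 248.4]
10 [321.5 240.9]
17 [321.4 236.1]
[321.08405406 259.03739393] {'force': [-0.59, 1.0, -0.27], 'wrist_torque': [-0.01, -0.02, -0.05], 'grip_width': -0.0, 'joints': [0.29, 0.71, 1.33, 0.0, 1.1, -0.04]}
```

The visible tip at row 247 is the pad's front edge, 11 mm toward the camera, so the tips sit about 13 mm behind the TCP. I'll reopen above the tin and regrip about 30 mm lower.

Request:
drive_tool(commands="0 0 .15 0 0 0 0;0 0 .1 0 0 0 0;0 0 0 0 0 0 100;0 0 0 0 0 0 100;0 0 0 0 0 0 100;0 0 0 0 0 0 100;0 0 0 0 0 0 100;0 0 -.2 0 0 0 100;0 0 -.15 0 0 0 100;0 0 -.1 0 0 0 100;0 0 -.06 0 0 0 100;0 0 -.04 0 0 0 100;0 0 0 0 0 0 100;0 0 0 0 0 0 100")

```text
time_s: 22.28
eef_pos: [563.9, 289.8, 19.0]
ee_rot: [0.0, 0.582, 0.813, 0.0]
force: [-0.8, -0.6, 1.1]
grip_width: 0.999
grip_force: 0.0
```

```bash
python3 tin.py; python3 - <<'E'
from h import *
p=cam("wrist"); s=sense(); Rt=q2R(s["ee_rot"])
for z in (-30,-25,-20,-15,-10,0,17): print(z,pix(p,np.array(s["eef_pos"])+Rt@np.array([11,0,z])).round(1))
E
```

```text
[564.  289.8  19.2] [108.9   0.  179.9] [ 0.29  0.75  1.35 -0.    1.04 -0.04]
[(0.65, [318.2, 264.7], array([561.6, 290.4,  40. ]))]
(246, 170, 147, 190) 23973.5 ((559.749267578125, 297.7843933105469), (61.35193634033203, 95.21513366699219), 19.16200065612793)
[110 161 141]
-30 [322.1 256.7]
-25 [322.  251.8]
-20 [321.9 247.2]
-15 [321.8 242.8]
-10 [321.8 238.8]
0 [321.6 231.3]
17 [321.4 220.3]
```

Request:
drive_tool(commands="0 0 -.05 0 0 0 100;0 0 0 0 0 0 0;0 0 0 0 0 0 0;0 0 0 0 0 0 0;0 0 0 0 0 0 0;0 0 0 0 0 0 0;0 0 0 0 0 0 0;0 0 0 0 0 0 0;0 0 0 0 0 0 0", force=30)

```text
time_s: 23.18
eef_pos: [563.5, 289.7, 13.4]
ee_rot: [-0.0, 0.582, 0.813, -0.0]
force: [0.0, -0.3, -2.2]
grip_width: 0.75
grip_force: 34.3
```

Request:
drive_tool(commands="0 0 .1 0 0 0 0;0 0 .3 0 0 0 0;0 0 .35 0 0 0 0;0 0 .35 0 0 0 0;0 0 .3 0 0 0 0;-.031 -.296 0 0 0 -.041 0;-.031 -.296 0 0 0 -.041 0;-.031 -.296 0 0 0 -.041 0;-.031 -.296 0 0 0 -.041 0;-.031 -.296 0 0 0 -.041 0;-.031 -.296 0 0 0 -.041 0;-.031 -.296 0 0 0 -.041 0;-.031 -.296 0 0 0 -.041 0;-.031 -.296 0 0 0 -.041 0;-.031 -.296 0 0 0 -.041 0;-.031 -.296 0 0 0 -.041 0;-.031 -.296 0 0 0 -.041 0;-.031 -.296 0 0 0 -.041 0;0 0 0 0 0 0 0;0 0 0 0 0 0 0")

```text
time_s: 24.85
eef_pos: [523.2, -96.3, 154.2]
ee_rot: [0.0, 0.739, 0.674, 0.0]
force: [0.6, -0.0, -0.9]
grip_width: 0.753
grip_force: 34.3
```

Request:
drive_tool(commands="0 0 -.2 0 0 0 0;0 0 -.3 0 0 0 0;0 0 -.2 0 0 0 0;0 0 0 0 0 0 0;0 0 0 0 0 0 0")

```text
time_s: 25.27
eef_pos: [523.3, -94.2, 83.8]
ee_rot: [-0.0, 0.738, 0.675, -0.0]
force: [-0.4, 0.6, -2.2]
grip_width: 0.751
grip_force: 34.1
```

```bash
python3 tin.py; python3 - <<'E'
from h import *
p=cam("top"); hsv=cv2.cvtColor(p["pixels"],cv2.COLOR_BGR2HSV)
for n in ("well_tea","tea_tin"): print([(b["confidence"],b["position"],ray(p,b["position"],100).round()) for b in boxes_of(p,n)[:2]])
E
```

```text
[523.9 -94.7  84.8] [ 84.9   0.  179.9] [-0.4   0.47  1.64  0.    1.03 -0.31]
[(0.68, [320.2, 267.3], array([ 519.4, -133.4,   40. ]))]
(243, 182, 150, 183) 22605.5 ((518.5343627929688, -133.06741333007812), (146.77813720703125, 102.55145263671875), 85.24272155761719)
[111 141 146]
(52, 0, 166, 235) 11229.5 ((398.2904968261719, -14.381294250488281), (114.19354248046875, 117.0406723022461), 8.390569686889648)
[110 162 134]
(0, 0, 173, 210) 24170.5 ((376.278564453125, 0.5660858154296875), (106.73262786865234, 98.76921844482422), 26.09917640686035)
[109 182 133]
[(0.39, [370.4, 208.0], array([ 480., -121.,  100.]))]
[]
```

```bash
python3 - <<'E'
from h import *
p=cam("wrist"); z=sense()["eef_pos"][2]-13.4
print(ray(p,(318,182),z).round(1), sense()["eef_pos"])
g=cv2.cvtColor(p["pixels"],cv2.COLOR_BGR2HSV)[:,:,2]; print(g[176:230:2,318])
for r in (195,200,205,210): print(r,ray(p,(318,r),z+62).round(1))
E
```

```text
[525.3 -58.7  71.2] [523.74946568 -95.1903479   84.55704466]
[102 102 100  96 102 102 103  95  98 102 106 107 127 141 151 154 150 150
 145 149 152 153 147 150 147 149 145]
195 [526.4 -47.8 133.2]
200 [526.3 -49.9 133.2]
205 [526.1 -51.9 133.2]
210 [525.9 -53.9 133.2]
```

Request:
drive_tool(commands="0 0 -.1 0 0 0 0;0 0 -.15 0 0 0 0;0 0 -.15 0 0 0 0;0 0 -.1 0 0 0 0;0 0 -.05 0 0 0 0;0 0 -.03 0 0 0 0;0 0 0 0 0 0 0;0 0 -.02 0 0 0 0;0 0 -.02 0 0 0 0;0 0 0 0 0 0 0;0 0 0 0 0 0 0")

```text
time_s: 26.48
eef_pos: [523.9, -95.4, 25.1]
ee_rot: [0.001, 0.738, 0.675, 0.0]
force: [-13.4, 3.7, 34.1]
grip_width: 0.748
grip_force: 38.7
```

Request:
drive_tool(commands="0 0 .02 0 0 0 0;0 0 0 0 0 0 0;0 0 0 0 0 0 80;0 0 0 0 0 0 85;0 0 0 0 0 0 90;0 0 0 0 0 0 94;0 0 .1 0 0 0 94;0 0 .2 0 0 0 94;0 0 .3 0 0 0 94;0 0 .3 0 0 0 94;0 0 .3 0 0 0 94;0 0 .3 0 0 0 94;0 0 .3 0 0 0 100;0 0 0 0 0 0 100;0 0 0 0 0 0 100")

```text
time_s: 27.73
eef_pos: [523.7, -95.3, 205.3]
ee_rot: [0.002, 0.738, 0.675, 0.001]
force: [-0.9, -0.2, -0.8]
grip_width: 1.0
grip_force: 0.0
```

```bash
python3 tin.py; python3 w.py w12 well_tea:34 tea_tin:74 dark_jar:90
```

```text
[523.1 -95.1 203.7] [ 84.9   0.  180. ] [-0.4   0.34  1.5   0.    1.31 -0.31]
[(0.59, [318.3, 181.6], array([521.8, -97.6,  40. ])), (0.5, [396.5, 154.4], array([609.8, -74.8,  40. ]))]
(290, 162, 59, 65) 2171.5 ((521.30419921875, -106.87667846679688), (72.0733871459961, 60.82765579223633), 83.09054565429688)
[114 113 136]
(136, 0, 112, 193) 5366.5 ((383.5907897949219, 0.45308685302734375), (123.2528076171875, 159.53976440429688), 7.612355709075928)
[110 156 132]
(54, 0, 173, 179) 16796.5 ((375.075927734375, 17.735549926757812), (115.7608642578125, 161.8650360107422), 8.768603324890137)
[109 187 127]
[522.8 -94.9 202.9] [  84.9   -0.  -179.9] 0.9978521609297405 [-0.4   0.34  1.5   0.    1.31 -0.31] 27.8333
cam [529.1 -14.7 359.6] [[1.0, -0.08, -0.03], [-0.09, -0.94, -0.32], [-0.0, 0.32, -0.95]]
tea_tin 0.78 [320. 183.] [523.  -88.9]
dark_jar 0.61 [428. 190.] [ 624.9 -101.4]
```

Request:
drive_tool(commands="-.135 .31 0 0 0 0 100;-.135 .31 0 0 0 0 100;-.135 .31 0 0 0 0 100;-.135 .31 0 0 0 0 100;-.135 .31 0 0 0 0 100;-.135 .31 0 0 0 0 100;-.135 .31 0 0 0 0 100;-.135 .31 0 0 0 0 100;-.135 .31 0 0 0 0 100;-.135 .31 0 0 0 0 100;-.135 .31 0 0 0 0 100;-.135 .31 0 0 0 0 100;0 0 0 0 0 0 100;0 0 0 0 0 0 100")

```text
time_s: 29.2
eef_pos: [360.5, 277.8, 203.0]
ee_rot: [-0.0, 0.737, 0.676, -0.0]
force: [0.7, -0.8, 0.3]
grip_width: 1.002
grip_force: 0.0
```

```bash
python3 w.py w13 drops:50; python3 - <<'E'
from h import *
p=cam("wrist"); i=p["pixels"]; e=sense()["eef_pos"]; print(pix(p,(362,275,0)),pix(p,(362,275,62)),pix(p,(362,275,102)))
cv2.imwrite("pics/v13.png",cv2.resize(i[60:360,170:470],None,fx=2,fy=2))
p2=cam("top"); b=boxes_of(p2,"drops"); print([(x["confidence"],x["position"],ray(p2,x["position"],60).round(1)) for x in b[:2]])
E
```

```text
[360.5 277.8 203. ] [  85.1    0.  -180. ] 1.0023528059342086 [ 0.4   0.17  1.72 -0.    1.26  0.48] 29.2
cam [366.4 358.2 359.7] [[1.0, -0.08, -0.03], [-0.09, -0.94, -0.32], [-0.0, 0.32, -0.95]]
drops 0.95 [315. 176.] [355.  285.8]
[320.82151467 173.12080382] [321.08127904 186.33141762] [321.30878348 197.90141567]
[]
```

View pics/v13.png

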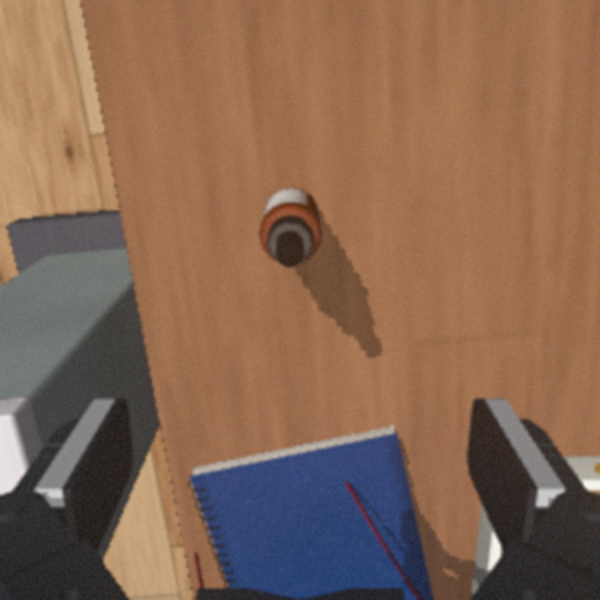

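The dropper's bulb is at about full-image (315,183) and its shoulder circle at about (315,174).

```bash
python3 - <<'E'
from h import *
p=cam("wrist")
for u,z in (((315,183),101),((315,174),62)): print(ray(p,u,z).round(1))
E
```

```text
[357.9 288.9 101. ]
[357.3 288.4  62. ]
```

Request:
drive_tool(commands="-.025 .095 0 0 0 0 100;0 0 -.3 0 0 0 100;0 0 -.3 0 0 0 100;0 0 -.3 0 0 0 100;0 0 -.3 0 0 0 100;0 0 -.2 0 0 0 100;0 0 -.15 0 0 0 100;0 0 -.1 0 0 0 100;0 0 0 0 0 0 100;0 0 0 0 0 0 100")

```text
time_s: 30.33
eef_pos: [358.8, 286.6, 38.5]
ee_rot: [-0.0, 0.738, 0.675, -0.0]
force: [-0.1, 0.2, 0.0]
grip_width: 0.996
grip_force: 0.0
```

```bash
python3 w.py w14 drops:50; python3 - <<'E'
from h import *
p=cam("wrist"); i=p["pixels"]; e=sense()["eef_pos"]
for z in (0,62,102): print(z,pix(p,(358,287,z)).round(1))
for r in range(150,300,6): print(r,"|".join("%d,%d,%d"%tuple(i[r,c]) for c in range(290,345,6)))
E
```

```text
[358.8 286.6  38.5] [  84.9    0.  -180. ] 0.9963126965892655 [0.42 0.41 1.89 0.   0.84 0.51] 30.3333
cam [364.9 366.9 195.2] [[1.0, -0.08, -0.03], [-0.09, -0.94, -0.32], [0.0, 0.32, -0.95]]
drops 0.61 [317. 263.] [356.3 283.1]
0 [319.  222.2]
62 [319.  267.6]
102 [319.  321.7]
150 80,116,163|80,116,166|80,113,163|86,118,168|82,114,163|78,112,164|83,119,169|82,121,171|89,124,176|90,125,174
156 77,111,162|86,120,171|85,119,166|83,117,167|80,114,163|81,116,166|81,113,165|88,121,172|87,124,173|87,120,172
162 73,110,160|84,118,169|84,116,163|83,115,163|79,114,162|77,110,162|86,120,168|82,120,169|86,123,175|82,117,172
168 82,115,165|83,116,166|83,115,164|81,118,167|79,113,162|80,113,163|84,118,170|85,121,173|85,125,173|82,119,169
174 80,112,163|85,119,169|86,117,169|78,113,162|79,115,164|79,113,160|80,117,164|84,122,170|81,118,172|86,123,175
180 87,118,164|87,123,172|78,115,161|81,113,167|82,117,164|79,115,163|78,115,164|86,121,170|83,122,173|85,122,173
186 82,114,163|85,118,165|79,112,164|84,115,162|81,115,164|83,117,165|76,114,164|84,116,168|82,121,169|88,124,175
192 88,118,166|83,119,1
[... 1192 characters left out ...]
|29,50,108|32,52,76
258 35,66,133|52,83,150|35,40,49|37,49,63|28,39,53|34,41,53|36,43,55|42,62,102|51,79,131|31,45,85
264 53,77,142|38,49,76|31,45,58|36,42,55|38,39,56|32,33,52|33,41,58|31,36,52|50,71,129|41,58,101
270 51,82,141|29,35,53|33,38,52|76,81,89|76,83,96|72,75,88|53,58,69|27,36,47|30,41,66|45,64,114
276 44,71,132|39,44,58|83,93,99|83,92,100|59,66,74|66,72,81|79,84,96|70,75,85|30,37,48|39,57,94
282 79,113,165|71,77,89|66,74,84|33,40,48|27,34,45|21,30,40|24,32,42|82,89,100|38,46,57|54,81,112
288 87,119,171|83,91,100|33,42,51|29,41,52|34,43,53|25,32,44|26,30,41|79,87,93|51,63,71|52,78,111
294 81,113,164|69,73,85|50,57,72|28,39,49|23,32,46|23,24,41|25,34,45|64,72,84|48,71,103|52,79,114
```

Request:
drive_tool(commands="-.02 -.01 -.08 0 0 0 100;0 0 -.08 0 0 0 100;0 0 -.04 0 0 0 100;0 0 0 0 0 0 100;0 0 0 0 0 0 0;0 0 0 0 0 0 0;0 0 0 0 0 0 0;0 0 0 0 0 0 0;0 0 0 0 0 0 0;0 0 0 0 0 0 0;0 0 0 0 0 0 0;0 0 0 0 0 0 0;0 0 0 0 0 0 0;0 0 0 0 0 0 0", force=25)

```text
time_s: 31.65
eef_pos: [357.0, 285.5, 18.8]
ee_rot: [0.0, 0.738, 0.675, 0.0]
force: [-0.2, -0.6, 4.3]
grip_width: 0.369
grip_force: 26.8
```

Request:
drive_tool(commands="0 0 .1 0 0 0 0;0 0 .3 0 0 0 0;0 0 .35 0 0 0 0;0 0 .35 0 0 0 0;.12 -.12 .1 0 0 0 0;.24 -.23 0 0 0 0 0;.24 -.23 0 0 0 0 0;.24 -.23 0 0 0 0 0;.24 -.23 0 0 0 0 0;.24 -.23 0 0 0 0 0;.24 -.23 0 0 0 0 0;.24 -.23 0 0 0 0 0;.24 -.23 0 0 0 0 0;.24 -.23 0 0 0 0 0;.24 -.23 0 0 0 0 0;.24 -.23 0 0 0 0 0;.04 -.06 0 0 0 0 0;0 0 0 0 0 0 0;0 0 -.3 0 0 0 0;0 0 0 0 0 0 0")

```text
time_s: 33.32
eef_pos: [633.8, 15.6, 103.8]
ee_rot: [-0.003, 0.738, 0.675, -0.003]
force: [-1.8, 0.0, -2.0]
grip_width: 0.372
grip_force: 26.1
```

```bash
cat > d.py <<'E'
from h import *
p=cam("wrist"); i=p["pixels"]; e=np.array(sense()["eef_pos"]); print(e.round(1))
z=e[2]-18.8
print([(round(b["confidence"],2),b["position"],ray(p,b["position"],z+45).round(1)) for b in boxes_of(p,"drops")[:2]])
print([(round(b["confidence"],2),b["position"],ray(p,b["position"],28).round(1)) for b in boxes_of(p,"well_drops")[:2]])
for zz in (0,62): 
    q=np.array([pix(p,(e[0]+16.5*np.cos(t),e[1]+16.5*np.sin(t),z+zz)) for t in np.linspace(0,6.28,60)]); print("body pred",zz,q.min(0).round(1),q.max(0).round(1))
for h in (28,34):
    q=np.array([pix(p,(637+25.5*np.cos(t),14.5+25.5*np.sin(t),h)) for t in np.linspace(0,6.28,60)]); print("rim pred",h,q.min(0).round(1),q.max(0).round(1))
g=cv2.cvtColor(i,cv2.COLOR_BGR2HSV)
for c in (305,319,333): print(c,[(r,*i[r,c].tolist()) for r in range(120,260,5)])
E
python3 d.py
```

```text
[634.5  15.6 106. ]
[(0.68, [317.6, 279.6], array([631.8,  12.5, 132.2]))]
[(0.61, [328.5, 184.5], array([641.1,  33.4,  28. ]))]
body pred 0 [296.8 211.7] [347.9 258.5]
body pred 62 [285.4 261.9] [359.7 325. ]
rim pred 28 [294.9 176.9] [355.9 234.6]
rim pred 34 [294.2 178.7] [356.7 237.5]
305 [(120, 117, 178, 220), (125, 230, 237, 240), (130, 181, 195, 203), (135, 124, 186, 239), (140, 120, 190, 236), (145, 125, 190, 237), (150, 125, 188, 235), (155, 129, 188, 237), (160, 123, 188, 236), (165, 129, 193, 238), (170, 126, 187, 236), (175, 120, 176, 228), (180, 115, 181, 230), (185, 94, 149, 194), (190, 68, 99, 130), (195, 68, 103, 139), (200, 78, 117, 161), (205, 82, 128, 172), (210, 74, 120, 165), (215, 61, 84, 110), (220, 142, 155, 169), (225, 174, 186, 197), (230, 170, 180, 191), (235, 164, 171, 182), (240, 169, 179, 188), (245, 172, 183, 189), (250, 168, 179, 187), (255, 34, 52, 102)]
319 [(120, 160, 175, 182), (125, 229, 237, 240), (130, 184, 196, 206), (135, 114, 179, 232), (140, 120, 184, 233), (145, 123, 185, 233), (150, 120, 183, 234), (155, 123, 187, 234), (160, 122, 187, 23
[... 322 characters left out ...]
77), (240, 151, 156, 168), (245, 127, 135, 171), (250, 101, 114, 137), (255, 29, 49, 93)]
333 [(120, 159, 172, 177), (125, 229, 236, 241), (130, 179, 195, 200), (135, 127, 192, 241), (140, 129, 197, 239), (145, 127, 192, 239), (150, 131, 195, 240), (155, 125, 192, 238), (160, 128, 193, 238), (165, 128, 193, 238), (170, 125, 188, 237), (175, 127, 194, 237), (180, 89, 129, 167), (185, 68, 102, 139), (190, 70, 105, 146), (195, 86, 133, 185), (200, 96, 156, 215), (205, 85, 134, 189), (210, 101, 157, 216), (215, 98, 160, 222), (220, 103, 114, 128), (225, 124, 134, 143), (230, 125, 136, 146), (235, 129, 137, 148), (240, 124, 136, 152), (245, 119, 131, 147), (250, 123, 132, 141), (255, 35, 53, 84)]
```

Request:
drive_tool(commands=".03 .005 -.1 0 0 0 0;0 0 -.2 0 0 0 0;0 0 -.15 0 0 0 0;0 0 -.1 0 0 0 0;0 0 -.06 0 0 0 0;0 0 -.04 0 0 0 0;0 0 -.03 0 0 0 0;0 0 -.02 0 0 0 0;0 0 -.02 0 0 0 0;0 0 0 0 0 0 0;0 0 0 0 0 0 0")

```text
time_s: 34.38
eef_pos: [639.9, 14.8, 36.8]
ee_rot: [0.0, 0.738, 0.675, 0.0]
force: [0.7, 0.4, -0.6]
grip_width: 0.367
grip_force: 26.2
```

Request:
drive_tool(commands="-.02 0 -.02 0 0 0 0;0 0 -.02 0 0 0 0;0 0 -.01 0 0 0 0;0 0 -.01 0 0 0 0;0 0 0 0 0 0 0;0 0 0 0 0 0 0")

```text
time_s: 34.88
eef_pos: [637.8, 14.9, 30.8]
ee_rot: [0.0, 0.738, 0.675, -0.0]
force: [-1.4, -0.1, 3.8]
grip_width: 0.364
grip_force: 26.6
```

Request:
drive_tool(commands="0 0 -.01 0 0 0 0;0 0 0 0 0 0 0;0 0 0 0 0 0 42;0 0 0 0 0 0 48;0 0 0 0 0 0 55;0 0 0 0 0 0 65;0 0 0 0 0 0 75;0 0 0 0 0 0 85;0 0 .1 0 0 0 85;0 0 .2 0 0 0 85;0 0 .3 0 0 0 85;0 0 .3 0 0 0 85;0 0 .3 0 0 0 85;0 0 .3 0 0 0 100;0 0 .3 0 0 0 100;0 0 0 0 0 0 100")

```text
time_s: 36.22
eef_pos: [639.7, 14.6, 217.1]
ee_rot: [0.004, 0.738, 0.675, 0.004]
force: [0.2, 0.4, 1.4]
grip_width: 1.003
grip_force: 0.0
```

Request:
drive_tool(commands="-.35 0 0 0 0 0 100;-.35 0 .1 0 0 0 100;-.35 0 .1 0 0 0 100;-.35 0 .1 0 0 0 100;-.35 0 0 0 0 0 100;-.2 0 0 0 0 0 100;0 0 0 0 0 0 100;0 0 0 0 0 0 100")

```text
time_s: 36.88
eef_pos: [442.5, 14.9, 240.3]
ee_rot: [0.001, 0.738, 0.675, 0.001]
force: [0.7, -0.4, 0.4]
grip_width: 0.995
grip_force: 0.0
```

```bash
cat > chk.py <<'E'
from h import *
W=dict(coffee_jar=(533,24),tea_tin=(522.5,-95),dark_jar=(626,-104.5),drops=(637,14.5),green_jar=(372,-293),pale_jar=(454,-354)); H=dict(coffee_jar=58,tea_tin=45,dark_jar=60,drops=55,green_jar=53,pale_jar=53)
print(sense()["time_s"],np.round(sense()["eef_pos"]))
for c in ("wrist","scene","top"):
    p=cam(c); cv2.imwrite(f"pics/f_{c}.png",p["pixels"])
    for n in W:
        print(c,n,"exp",pix(p,(*W[n],H[n])).round(),[(round(b["confidence"],2),np.round(b["position"]).tolist(),ray(p,b["position"],H[n]).round()[:2].tolist()) for b in boxes_of(p,n)[:2]])
E
python3 chk.py
```

```text
36.8833 [443.  15. 240.]
wrist coffee_jar exp [397. 162.] [(0.8, [397.0, 163.0], [534.0, 22.0])]
wrist tea_tin exp [387. 249.] [(0.61, [385.0, 248.0], [520.0, -93.0])]
wrist dark_jar exp [471. 254.] [(0.76, [483.0, 258.0], [643.0, -112.0])]
wrist drops exp [485. 161.] []
wrist green_jar exp [292. 375.] [(0.74, [291.0, 347.0], [377.0, -239.0])]
wrist pale_jar exp [348. 401.] [(0.19, [454.0, 226.0], [605.0, -65.0])]
scene coffee_jar exp [310. 188.] [(0.77, [308.0, 186.0], [542.0, 19.0])]
scene tea_tin exp [344. 172.] [(0.64, [343.0, 169.0], [533.0, -104.0])]
scene dark_jar exp [318. 150.] [(0.89, [318.0, 148.0], [632.0, -113.0])]
scene drops exp [284. 169.] [(0.65, [351.0, 183.0], [473.0, -64.0]), (0.63, [282.0, 170.0], [638.0, 19.0])]
scene green_jar exp [433. 160.] [(0.87, [431.0, 157.0], [383.0, -299.0])]
scene pale_jar exp [419. 139.] [(0.74, [418.0, 134.0], [470.0, -375.0])]
top coffee_jar exp [316. 188.] [(0.74, [313.0, 185.0], [542.0, 33.0])]
top tea_tin exp [359. 193.] [(0.91, [359.0, 193.0], [523.0, -93.0])]
top dark_jar exp [364. 155.] [(0.86, [365.0, 156.0], [624.0, -107.0])]
top drops exp [321. 150.] [(0.52, [321.0, 149.0], [641.0, 13.0])]
top green_jar exp [432. 250.] [(0.91, [430.0, 251.0], [369.0, -289.0])]
top pale_jar exp [454. 220.] [(0.68, [455.0, 223.0], [446.0, -355.0])]
```

```bash
python3 -c "
from rig import *
print(finish_job())"
```

```text
the job is handed in; nothing more can be done
None
```

I set all four containers upright in their own recesses, left the two spice jars where they stood, and handed the job in at about 37 s; the hand-in returned no verdict.

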